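# Hold the loupe in focus over a printed gear

### The arm

A 6-joint arm with a two-finger parallel gripper is mounted at the origin on a cart in front of the work surface, level with it; the furniture and walls round the work are solid. World frame = base frame: x ahead of the robot, y to its left, z up, the work surface at z = 0. Lengths are in m, angles in rad, forces in N, time in s.
With the tool pointing down it reaches from about 0.35 to 0.775 m from the base axis. Payload 7.3 kg.
Tool frame: the origin (TCP) lies at the centre of the arm's flange, where the gripper is bolted on; the fingertips stand 178 mm ahead of it and the grasp point (between the pads) lies 159 mm ahead of it; z points along the fingers, y is the line along which they close (so a half turn about z gives the same grasp; the last joint's range is limited). The gripper opens to 92 mm and grips with 3 to 60 N. Pads are 19 mm wide; open, the fingers measure 130 mm over their backs; the gripper's body (75 mm by 190 mm) begins 47 mm behind the grasp point.
Start: joints at [-1.449, 0.342, 1.524, -0, 1.275, -0.146], TCP at [0.139, -0.506, 0.405] pointing down, gripper open.
Joint ranges: [-2.53, 2.53], [-0.77, 2.02], [0.04, 2.7], [-1, 4.14], [0.28, 2.66], [-3.11, 3.11]. Speed limits (rad/s): [2.57, 2.57, 3.14, 3.14, 3.14, 3.14].

### API

Orientations are given as [roll, pitch, yaw] about the fixed x, y, z axes, in that order (R = Rz(yaw) Ry(pitch) Rx(roll)).
In Python, from cell import robot, viewer, hand_in gives the robot as it stands (robot), with the cameras (viewer) and the job as plain functions.
- The arm moves only by the tool jog_arm, called after ">>>" as name(argument=value, ...) on one line, values as JSON. Schema: {"type":"object","properties":{"rows":{"type":"string"},"finger_gap":{"type":"number"},"force":{"type":"number"},"only":{"type":"string"},"quiet":{"type":"boolean"},"lines":{"type":"string"}},"required":["rows"],"additionalProperties":false}. rows is a string of 1 to 8 rows, parted by semicolons, with the numbers parted by spaces; each row has 6 numbers: dx, dy, dz in normalised numbers (1 is 0.4 m), then a rotation vector rx, ry, rz in shares of 2 pi rad (1.0 is 2 pi rad); each row shifts and turns the commanded pose from where the row before left it, along the tool's axes as they then stand; what a row does not reach is not made up. A row lasts 1/12 s, in which the tool goes at most 0.0417 m and 0.125 rad, less where a joint would pass 70% of its speed; a pose out of reach is approached as far as the arm can. finger_gap is the finger opening in m, set as the call begins (left out keeps the last). The fingers move at their own pace and stop on an object; force is the grip in N (left out, the last holds). Time passes only in rows, so rows that do not move let the fingers close. The tool returns the time, the measured TCP pose, the force, the opening and the grip force at its end. only (a regular expression) keeps the lines of the reply that match it, lines (a string "A,B") keeps lines A to B, and quiet returns only ok. A shift or turn number past 1, either way, is cut back to 1. Input that does not fit is refused with a message, and nothing moves.
- robot.observe(): the state, without advancing time (a new reading comes with each control period).
- viewer.read_camera(name): name is "scene" or "side" or "wrist"; returns a dict with "image" (400x640x3 uint8, red, green, blue), "fx", "fy", "cx", "cy" (pixels), "k1" (the pictures are not rectified: a ray, as slopes to the right and down, at radius r is drawn at 1 + k1 r^2 times it, then the intrinsics apply), "pose" (4x4, takes a point from camera to world coordinates). Camera axes: x right, y down, z forward; pixel columns grow to the right and rows downward; lengths in m; the calibration is good to about 2 mm. A picture is of the moment at which its call begins. There is no depth.
- hand_in(): hands the job in; it is judged then, once.
The state is a dict: "time": time; "qpos": joint angles; "qvel": joint speeds; "joint_efforts": joint torques, N m; "tool_pos": TCP position; "tool_rot": TCP orientation; "contact_force": force on the tool from outside, world axes, zero at the start; "torque": the same for the moment, N m; "opening": finger opening in m; "grip_force": force on a finger pad.
Only numpy, scipy, OpenCV 4.12 (cv2) and the standard library are available. Lean on these libraries where they do the work, as an engineer would, in place of code of your own. Each camera call takes 0.05 s, during which the arm holds its last target. There are 200 camera calls.

### The job

Check of a printed gear: slide the blue tray along its track, without lifting it, until the white line beside the gear meets the red view mark, and let go of it there with the gear still in its nest. Then take the hand loupe off its white rest and hold it level over the gear, lens centred on the gear and the lens rim at the height that the red pointer of the focus gauge shows. Finish while holding it there, still, with the lens touching nothing and the pointer setting and the other things on the desk left as they are.

Things in the scene. Friction and masses are not known exactly. Their poses are not given: they have to be found in the camera images.
- view_mark (a point): The red view mark: a point on the floor of the slide's track (10 mm above the desk), midway between the two red lines on the side rails. Axes are those of the slide: y along the track, away from the focus gauge; x across the track, away from the robot; z up. White lines on the rails mark the loading place, 115 mm along +y.
- slide_base: Inspection slide, fixed to the desk: grey metal base 96 x 325 x 10 mm, two dark side rails 74 mm apart inside, tops 17 mm above the desk. The focus gauge's steel column (18 x 10 mm, top 185 mm above the desk) stands at the right end on the track's centre line, 86 mm from the view mark along -y. Origin on the track's centre line at desk height, 45 mm along +y from the view mark.
- tray: Loose blue tray, 70 x 117 x 10 mm, 220 g, lying in the track, free to slide (2 mm play to each rail). Origin on its underside below the centre of the gear's nest (ring 4.5 mm high, 53 mm inside), level with the white lines at the nest's sides; axes as the slide's; it reaches from y = -36 to +81 mm. It is at the view mark when its origin lies over view_mark.
- tray_grip (a point): On the axis of the tray's upright aluminium grip post (14 mm in diameter, top 56 mm above the desk), 12 mm below its top and 24 mm above the tray's top. The post stands 67 mm along the tray's +y from its origin, 35 mm clear of the gear; beside it, across the track, there is open room for the fingers.
- gear: Orange printed gear, 49 mm across, 16 mm high with its hub (teeth 9 mm), 14 g, lying loose in the tray's nest, hub up. Origin at the centre of its underside.
- pointer_tip (a point): Tip of the focus gauge's red pointer blade: its height is the height for the middle of the lens rim's thickness. It points from the column along the slide's +y and ends 50 mm short of the vertical through the view mark. It sits on a clamped black collar, set differently in each run (95 to 135 mm above the desk), and stays unless pushed. Axes as view_mark.
- loupe: Hand loupe, 90 g: clear lens in a black round rim 68 mm across, 10 mm thick, and a straight black handle. Origin at the lens centre, in the middle of the rim's thickness; z is the lens axis (up as it lies). The handle runs along -x from x = -50 to -146 mm, 16 mm wide (y), 14 mm high (z), centred on the lens plane. Balance point about x = -40 mm.
- loupe_handle (a point): Point on the loupe's handle axis 80 mm from the lens centre (loupe x = -80 mm), where it is well taken from above.
- loupe_rest: White rest, fixed to the desk, left or right of the slide: plate 196 x 62 x 5 mm, long along x; origin at the centre of its underside. The loupe lies level on it, lens centre at x = +52 mm, 42 mm above the desk. Three posts with 7 mm lips carry the rim's front; a fork at x = -80 mm, open upward, ears 20 mm apart, carries the handle's end. Between them the handle is free, 30 mm above the plate.
- mug: Blue mug, 69 mm across, 92 mm high, bystander on the other side of the slide than the loupe. Origin at the centre of its underside.
- caliper: Caliper lying near the desk's front edge, 77 x 215 x 13 mm, bystander.
- sticky_pad: Yellow note pad, 62 x 62 x 13 mm, bystander.
- marker_blue: White marker pen with a blue cap, 131 mm long, 16 mm thick, bystander.
- tape_roll: Roll of black tape, 66 mm across, 19 mm high, bystander.

How it is judged:
By the outcome, as a careful person would: the job done as asked, in the order asked, and still so for the second after the job is handed in, while the arm keeps its last pose, push and grip.
It also fails if it takes over 62 s, if anything falls off the work surface, if the arm or the gripper's body presses on something with over 40 N, if the wrist force passes 120 N, or if a joint passes its speed limit or range.

## Working session

There is one attempt and no reset: what is moved stays moved. The work goes in short steps, Python scripts to look and compute and a tool call to move; the robot and the scene stay as the last step left them, time stands still between calls to the robot, and variables do not carry over. Pictures are saved under pics/ and viewed, at most 10 in all, crops included, and the job is handed in when it is done.

```bash
mkdir -p pics; ls
```

Create h.py:
```python
import numpy as np, cv2, json, pickle
from cell import robot, viewer, hand_in
def grab(n,f):
    c=viewer.read_camera(n); cv2.imwrite('pics/'+f+'.png',cv2.cvtColor(c['image'],cv2.COLOR_RGB2BGR)); pickle.dump(c,open('pics/'+f+'.pkl','wb')); return c
def load(f): return pickle.load(open('pics/'+f+'.pkl','rb'))
def ray(c,u,v):
    K=np.array([[c['fx'],0,c['cx']],[0,c['fy'],c['cy']],[0,0,1.]])
    p=cv2.undistortPoints(np.array([[[u,v]]],float),K,np.array([c['k1'],0,0,0.]))[0,0]
    P=np.array(c['pose']); return P[:3,3],P[:3,:3]@np.array([p[0],p[1],1])
def onz(c,u,v,z):
    o,d=ray(c,u,v); return o+d*(z-o[2])/d[2]
def proj(c,X):
    P=np.array(c['pose']); q=P[:3,:3].T@(np.array(X)-P[:3,3]); a=q[:2]/q[2]; a=a*(1+c['k1']*(a@a))
    return np.array([c['fx']*a[0]+c['cx'],c['fy']*a[1]+c['cy']])
def tri(obs):
    A=np.zeros((3,3));b=np.zeros(3)
    for c,u,v in obs:
        o,d=ray(c,u,v); d=d/np.linalg.norm(d); M=np.eye(3)-np.outer(d,d); A+=M;b+=M@o
    return np.linalg.solve(A,b)
```

Run:
```python
from h import *
for n in ['scene','side','wrist']:
    c=grab(n,n+'0'); print(n,c['fx'],c['k1'],np.round(c['pose'],3).tolist())
print(robot.observe())
```

```text
cell.py
pics
scene 472.74651984693395 -0.027266806534962648 [[-0.589, -0.549, 0.593, -0.176], [-0.808, 0.397, -0.435, 0.477], [0.003, -0.735, -0.678, 0.83], [0.0, 0.0, 0.0, 1.0]]
side 409.99598188345345 0.02002296035079272 [[-0.991, -0.085, 0.103, 0.357], [-0.133, 0.597, -0.791, 0.728], [0.005, -0.798, -0.603, 0.61], [0.0, 0.0, 0.0, 1.0]]
wrist 340.27592803741106 -0.025165041484226325 [[0.266, -0.92, -0.287, 0.218], [-0.964, -0.254, -0.079, -0.485], [-0.0, 0.298, -0.955, 0.383], [0.0, 0.0, 0.0, 1.0]]
{'time': 0.15, 'qpos': array([-1.44897258e+00,  3.42573030e-01,  1.52477721e+00, -1.18817721e-05,
        1.27539237e+00, -1.46004836e-01]), 'qvel': array([ 0.00061667, -0.00033723, -0.00442621,  0.00038949,  0.00055501,
       -0.00083685]), 'joint_efforts': array([ 8.33578251e-04, -4.31470907e+01, -2.44352800e+01,  7.17588561e-02,
        5.37330599e-02, -7.99153759e-05]), 'tool_pos': array([ 0.13894122, -0.50618607,  0.40420623]), 'tool_rot': array([-3.14045328e+00, -1.56061349e-04,  2.67831961e-01]), 'contact_force': array([ 0.18193437, -0.25658663,  0.14627036]), 'torque': array([ 0.01959801, -0.00445149, -0.00322902]), 'grip_force': 0.0, 'opening': 0.09202842514985969}
```

View pics/scene0.png

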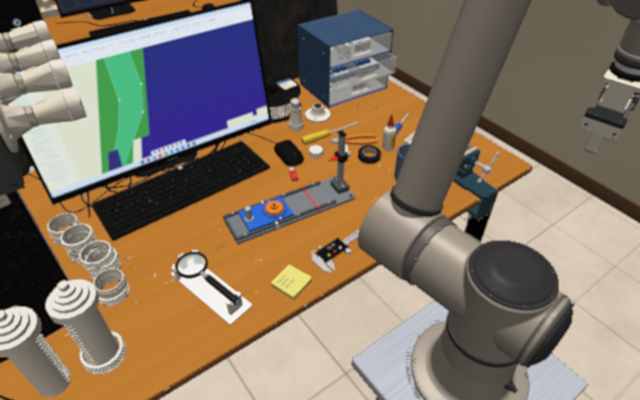

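View pics/side0.png

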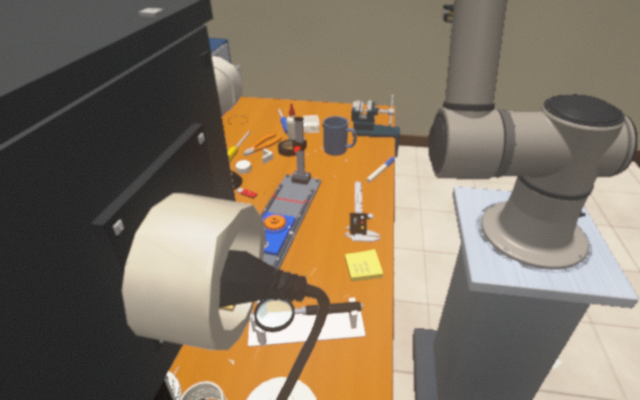

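Scene: slide around (290,207), gear at (273,207), post at (248,213), red line at (311,197), pointer near (336,158), loupe lens at (190,265), handle end (237,300). Side: gear (273,222), pointer (297,149), lens (273,314).

Run:
```python
import cv2
a=cv2.imread('pics/scene0.png');b=cv2.imread('pics/side0.png')
A=cv2.resize(a[125:250,215:365],None,fx=5,fy=4.8,interpolation=3)
cv2.imwrite('pics/c1.png',cv2.resize(a[130:250,215:365],(750,600),interpolation=3))
l=cv2.resize(a[240:330,160:260],(400,360),interpolation=3)
r=cv2.resize(b[280:350,240:380],(400,200),interpolation=3)
s=cv2.resize(b[110:260,255:355],(400,600),interpolation=3)
cv2.imwrite('pics/c2.png',cv2.hconcat([s,cv2.vconcat([l,r,r[:40]*0])]))
```

```text
(no output)
```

View pics/c1.png

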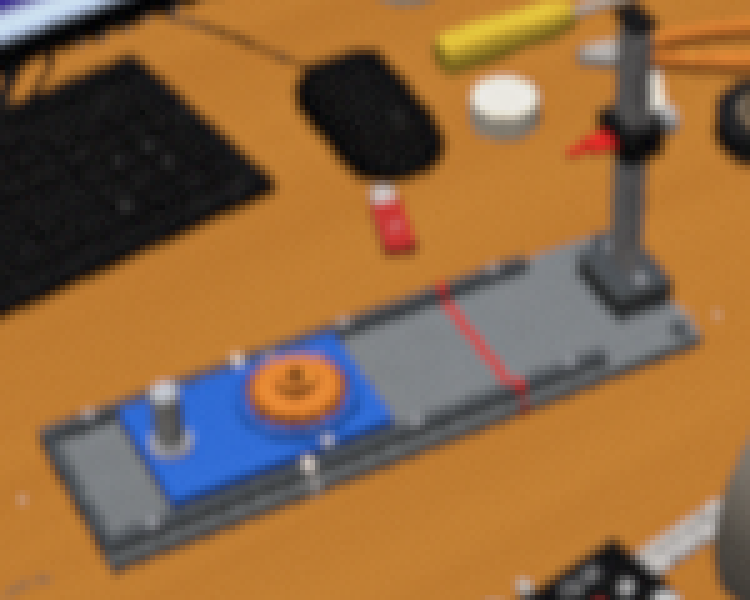

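View pics/c2.png

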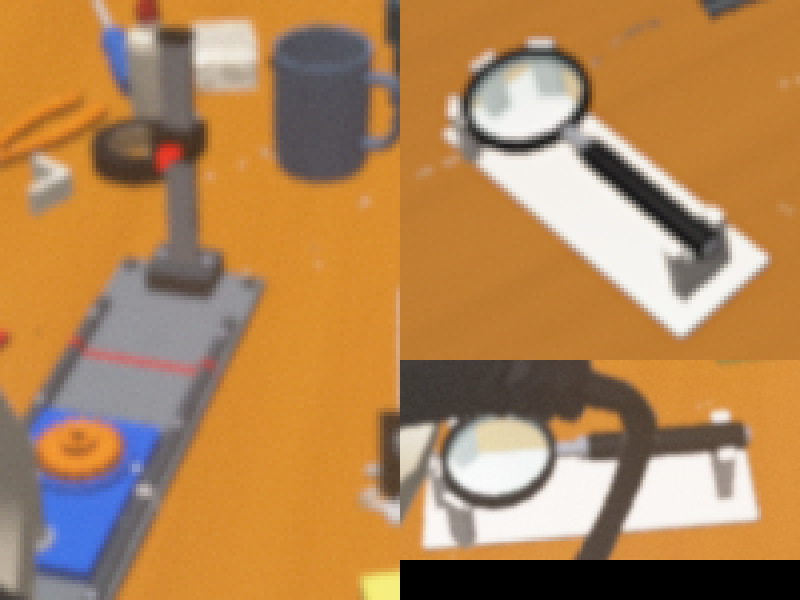

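Scene crop: red line ends (440,285)/(520,385), white loading marks (237,358)/(307,462), post top (163,390), gear (296,385), pointer tip (568,155). Second crop: pointer tip red at (168,157); loupe rim centres (527,98) and (498,460).

Run:
```python
from h import *
np.set_printoptions(precision=4,suppress=True)
s=load('scene0');d=load('side0')
C=lambda u,v:(215+u/5-.4,130+v/5-.4)
S=lambda u,v:(255+u/4-.4,110+v/4-.4)
L=lambda u,v:(160+(u-400)/4-.4,240+v/4-.4)
R=lambda u,v:(240+(u-400)/2.857-.4,280+(v-360)/2.857-.4)
for n,p,z in [('redF',(440,285),.017),('redN',(520,385),.017),('whF',(237,358),.017),('whN',(307,462),.017),('post',(163,390),.056),('gear',(296,383),.03)]:
    print(n,onz(s,*C(*p),z))
for n,p,z in [('redF',(75,342),.017),('redN',(210,365),.017),('gear',(80,448),.03)]:
    print('side',n,onz(d,*S(*p),z))
print('lens',onz(s,*L(527,98),.042),onz(d,*R(498,460),.042),tri([(s,*L(527,98)),(d,*R(498,460))]))
print('hend',onz(s,*L(710,240),.042),onz(d,*R(748,435),.042))
print('tip',tri([(s,*C(568,155)),(d,*S(166,158))]))
```

```text
redF [ 0.5885 -0.0327  0.017 ]
redN [ 0.5038 -0.0223  0.017 ]
whF [0.6028 0.0811 0.017 ]
whN [0.5208 0.0916 0.017 ]
post [0.567  0.1397 0.056 ]
gear [0.5582 0.0734 0.03  ]
side redF [ 0.5884 -0.0354  0.017 ]
side redN [ 0.5043 -0.0246  0.017 ]
side gear [0.558 0.074 0.03 ]
lens [0.4994 0.3165 0.042 ] [0.4993 0.3182 0.042 ] [0.5    0.3166 0.0406]
hend [0.3627 0.2814 0.042 ] [0.3568 0.2806 0.042 ]
tip [ 0.5341 -0.0725  0.1237]
```

Careful with the scale: shifts go in shares of 0.4 m and turns go in shares of 2 pi rad. That gives: 0.029 m is 0.0725, -0.0255 m is -0.0638.

>>> jog_arm(rows="0.0725 -0.0638 0 0 0 0;0.0725 -0.0638 0 0 0 0;0.0725 -0.0638 0 0 0 0;0.0725 -0.0638 0 0 0 0;0.0725 -0.0638 0 0 0 0;0.0725 -0.0638 0 0 0 0;0.0725 -0.0638 0 0 0 0;0.0725 -0.0638 0 0 0 0", finger_gap=0.09, force=20)

```text
time: 0.82
tool_pos: [0.3092, -0.2464, 0.4047]
tool_rot: [3.142, -0.0, 0.267]
contact_force: [1.4, -1.6, 0.0]
opening: 0.0901
grip_force: 0.0
```

Create st.py:
```python
import sys
from h import *
from scipy.spatial.transform import Rotation as R
# args: grasp x y z yaw -> tool frame delta
x,y,z,yaw=map(float,sys.argv[1:5]); o=robot.observe(); Rt=R.from_euler('xyz',o['tool_rot']); p=np.array(o['tool_pos'])
Rg=R.from_euler('xyz',[np.pi,0,yaw])
t=np.array([x,y,z+.159])
print('t',o['time'],'pos',p.round(4),'rot',o['tool_rot'].round(4),'F',o['contact_force'].round(1),'open',o['opening'],'grip',o['grip_force'])
print('shift now',Rt.inv().apply(t-p).round(4),'rotvec',(Rt.inv()*Rg).as_rotvec().round(4),'shift after turn',Rg.inv().apply(t-p).round(4))
```

```bash
python3 st.py .567 .14 .2 1.44
```

```text
t 0.8167 pos [ 0.3092 -0.2464  0.4047] rot [ 3.1415e+00 -1.0000e-04  2.6730e-01] F [ 1.4 -1.6  0. ] open 0.09012104344941975 grip 0.0
shift now [ 0.3507 -0.3046  0.0457] rotvec [ 1.0000e-04 -0.0000e+00 -1.1727e+00] shift after turn [0.4167 0.2052 0.0457]
```

In the tool's units: 0.029 m is 0.0725, -0.0255 m is -0.0638, -0.1 rad is -0.0159.

>>> jog_arm(rows="0.0725 -0.0638 0 0 0 0;0.0725 -0.0638 0 0 0 0;0.0725 -0.0638 0 0 0 0;0.0725 -0.0638 0 0 0 0;0.0725 -0.0638 0 0 0 0;0.0725 -0.0638 0 0 0 -0.0159;0.0725 -0.0638 0 0 0 -0.0159;0.0725 -0.0638 0 0 0 -0.0159", quiet=true)

```text
ok
```

>>> jog_arm(rows="0.025 -0.025 0 0 0 -0.0175;0.025 -0.025 0 0 0 -0.0175;0.025 -0.025 0 0 0 -0.0175;0.025 -0.025 0 0 0 -0.0175;0.025 -0.025 0 0 0 -0.0175;0.025 -0.025 0 0 0 -0.0175;0.025 0 0 0 0 -0.0175;0.025 0 0 0 0 -0.0175")

```text
time: 2.15
tool_pos: [0.4689, 0.1186, 0.4045]
tool_rot: [-3.141, 0.0, 1.454]
contact_force: [-1.4, -0.7, 0.2]
opening: 0.0902
grip_force: 0.0
```

```bash
python3 st.py .567 .14 .2 1.44
```

Run:
```python
from h import *
grab('wrist','w1')
```

```text
t 2.15 pos [0.4689 0.1186 0.4045] rot [-3.1412e+00  2.0000e-04  1.4538e+00] F [-1.4 -0.7  0.2] open 0.09015708109304017 grip 0.0
shift now [0.0327 0.0949 0.0455] rotvec [-0.0004  0.0002  0.0138] shift after turn [0.034  0.0944 0.0455]
```

View pics/w1.png

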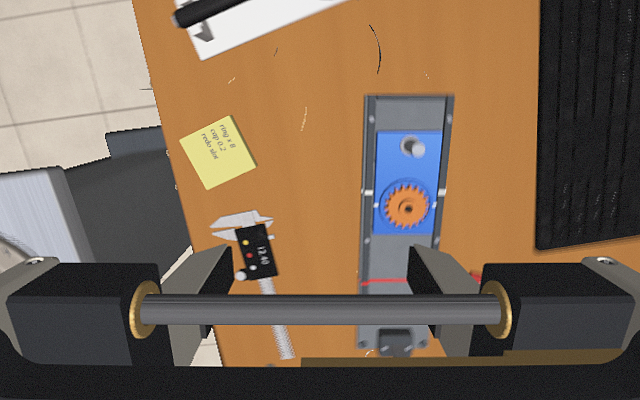

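Wrist view: white rail marks (369,190) and (447,191), gear (407,207), post top (418,149), red line's left end at (365,284), the pointer hidden behind the finger.

Run:
```python
from h import *
np.set_printoptions(precision=4,suppress=True)
c=load('w1')
for n,u,v,z in [('whL',369,190.5,.017),('whR',447,191.5,.017),('gear hub',407.5,208,.036),('gear teeth',407,206.5,.029),('post',418.5,149,.056),('red',365,284,.017),('nestL',376,204,.02),('nestR',438,205,.02)]: print(n,onz(c,u,v,z))
s=load('scene0');d=load('side0')
vm=np.array([.546,-.0285,0]);y=np.array([.13,.9915,0])
for z in [.10,.11,.12,.125,.13]:
    t=vm-.05*y+[0,0,z]; print(z,(proj(s,t)-[214.6,129.6])*5,(proj(d,t)-[254.6,109.6])*4)
```

```text
whL [0.522  0.0941 0.017 ]
whR [0.6089 0.0829 0.017 ]
gear hub [0.5596 0.0753 0.036 ]
gear teeth [0.5607 0.0746 0.029 ]
post [0.5679 0.141  0.056 ]
red [ 0.5086 -0.0233  0.017 ]
nestL [0.5283 0.0784 0.02  ]
nestR [0.5976 0.0692 0.02  ]
0.1 [569.5881 176.0848] [163.1561 192.8892]
0.11 [569.9456 160.1038] [162.4285 178.2525]
0.12 [570.3072 143.9352] [161.6913 163.4286]
0.125 [570.4896 135.7796] [161.319  155.9452]
0.13 [570.673  127.5759] [160.9442 148.4136]
```

In the tool's units: 0.0315 m is 0.0788, 0.03 m is 0.075, 0.012 rad is 0.0019.

>>> jog_arm(rows="0.0283 0.0788 0 0 0 0.0019;0.0283 0.0788 0.025 0 0 0;0.0283 0.0788 0.05 0 0 0;0 0 0.075 0 0 0;0 0 0.075 0 0 0;0 0 0.075 0 0 0;0 0 0.05 0 0 0;0 0 0 0 0 0")

```text
time: 2.87
tool_pos: [0.5658, 0.1385, 0.2598]
tool_rot: [-3.132, 0.003, 1.433]
contact_force: [-0.1, -0.5, -0.0]
opening: 0.09
grip_force: 0.0
```

```bash
python3 st.py .5675 .1405 .045 1.442
```

Run:
```python
from h import *
grab('wrist','w2')
```

```text
t 2.8667 pos [0.5658 0.1385 0.2598] rot [-3.1324e+00  2.5000e-03  1.4334e+00] F [-0.1 -0.5 -0. ] open 0.09002442967010421 grip 0.0
shift now [0.0023 0.0019 0.0558] rotvec [-0.0092  0.0025 -0.0086] shift after turn [0.0022 0.0014 0.0558]
```

View pics/w2.png

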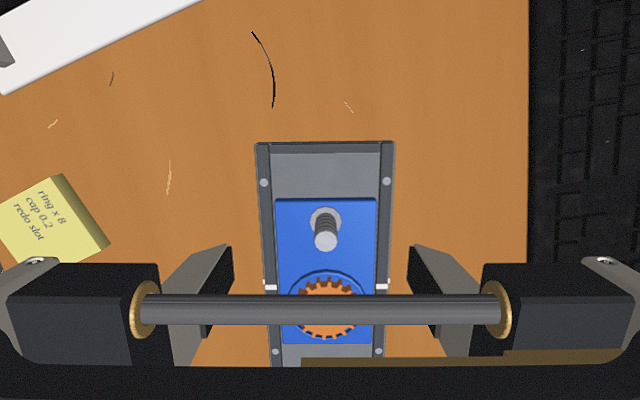

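Post top at (326,241), between the fingers and roughly centred (finger mid x=320).

Run:
```python
from h import *
c=load('w2')
for n,u,v,z in [('post',326,241,.056),('whL',270.5,285,.017),('whR',382,286,.017),('nestc',327,307,.0245)]: print(n,onz(c,u,v,z).round(4))
print(robot.observe()['tool_rot'],robot.observe()['tool_pos'])
```

```text
post [0.5683 0.1388 0.056 ]
whL [0.5211 0.092  0.017 ]
whR [0.6028 0.0804 0.017 ]
nestc [0.5607 0.0729 0.0245]
[-3.13633922e+00  1.48845657e-03  1.43376975e+00] [0.56667002 0.1387051  0.26253376]
```

>>> jog_arm(rows="0.0055 0.0035 0.0375 0 0 0;0 0 0.05 0 0 0;0 0 0.0388 0 0 0;0 0 0.01 0 0 0;0 0 0 0 0 0;0 0 0 0 0 0")

```text
time: 3.42
tool_pos: [0.5696, 0.1411, 0.2118]
tool_rot: [3.139, -0.0, 1.435]
contact_force: [-0.1, 0.0, 0.3]
opening: 0.0901
grip_force: 0.0
```

```bash
python3 st.py .5675 .1405 .045 1.442
```

```text
t 3.4167 pos [0.5696 0.1411 0.2118] rot [ 3.1393e+00 -5.0000e-04  1.4352e+00] F [-0.1  0.   0.3] open 0.09011360187890059 grip 0.0
shift now [-0.0009 -0.002   0.0078] rotvec [ 0.0023 -0.0005 -0.0068] shift after turn [-0.0008 -0.002   0.0078]
```

In the tool's units: 0.006 m is 0.015, -0.0018 m is -0.0045, -0.006 rad is -0.001.

>>> jog_arm(rows="0 -0.0045 0.015 0 0 -0.001;0 0 0 0 0 0;0 0 0 0 0 0")

```text
time: 3.67
tool_pos: [0.5671, 0.1413, 0.2047]
tool_rot: [3.141, -0.0, 1.442]
contact_force: [0.6, 0.3, -0.2]
opening: 0.0901
grip_force: 0.0
```

>>> jog_arm(rows="0 0 0 0 0 0;0 0 0 0 0 0;0 0 0 0 0 0;0 0 0 0 0 0;0 0 0 0 0 0;0 0 0 0 0 0;0 0 0 0 0 0;0 0 0 0 0 0", finger_gap=0.0, force=15)

```text
time: 4.33
tool_pos: [0.5672, 0.1413, 0.2041]
tool_rot: [-3.142, 0.0, 1.442]
contact_force: [0.9, -0.4, -0.1]
opening: 0.0411
grip_force: 0.0
```

```bash
python3 st.py .5675 .1405 .045 1.442
```

Run:
```python
from h import *
grab('scene','s1')
```

```text
t 4.3333 pos [0.5672 0.1413 0.2041] rot [-3.1415e+00  1.0000e-04  1.4418e+00] F [ 0.9 -0.4 -0.1] open 0.04108408857495666 grip 0.0
shift now [-0.0008  0.0004  0.0001] rotvec [-0.0001  0.0001 -0.0002] shift after turn [-0.0008  0.0004  0.0001]
```

>>> jog_arm(rows="0 0 0 0 0 0;0 0 0 0 0 0;0 0 0 0 0 0;0 0 0 0 0 0;0 0 0 0 0 0;0 0 0 0 0 0;0 0 0 0 0 0;0 0 0 0 0 0")

```text
time: 5.05
tool_pos: [0.5672, 0.1413, 0.2042]
tool_rot: [3.142, 0.0, 1.442]
contact_force: [-0.8, -0.5, -1.1]
opening: 0.0136
grip_force: 15.0
```

>>> jog_arm(rows="-0.0125 0 0 0 0 0;-0.03 0 0 0 0 0;-0.035 0 0 0 0 0;-0.035 0 0 0 0 0;-0.035 0 0 0 0 0;-0.03 0 0 0 0 0;-0.0225 0 0 0 0 0;0 0 0 0 0 0")

```text
time: 5.72
tool_pos: [0.5567, 0.0596, 0.2042]
tool_rot: [-3.141, 0.001, 1.44]
contact_force: [0.4, -1.1, -1.2]
opening: 0.0135
grip_force: 15.0
```

>>> jog_arm(rows="0 0 0 0 0 0;0 0 0 0 0 0;0 0 0 0 0 0")

```text
time: 5.97
tool_pos: [0.5569, 0.0623, 0.2042]
tool_rot: [3.142, 0.0, 1.442]
contact_force: [0.1, -2.5, -0.4]
opening: 0.0135
grip_force: 15.0
```

Run:
```python
from h import *
grab('scene','s2');grab('side','d2');grab('wrist','w3')
for n in ['scene','side']:pass
a=cv2.imread('pics/s2.png');b=cv2.imread('pics/d2.png')
cv2.imwrite('pics/c3.png',cv2.hconcat([cv2.resize(a[130:230,255:355],(400,400),interpolation=3),cv2.resize(b[110:210,255:355],(400,400),interpolation=3)]))
```

```text
(no output)
```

View pics/c3.png

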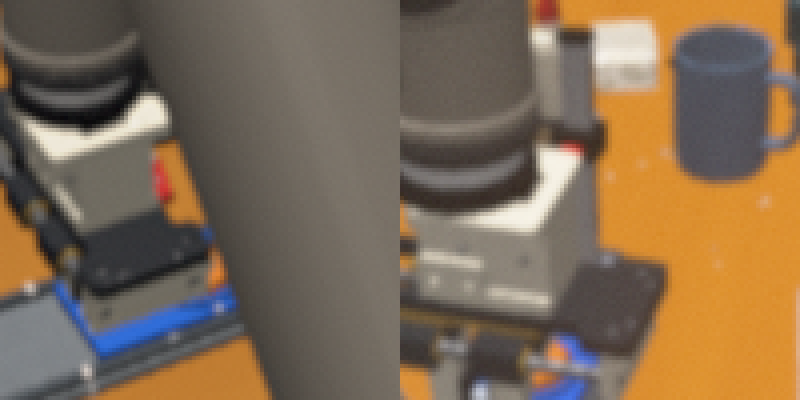

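The arm hides the tray from both fixed cameras (only a red sliver of the pointer near (570,150) shows); I'll finish the slide, release, rise and look with the wrist camera.

In the tool's units: -0.008 m is -0.02, -0.007 m is -0.0175.

>>> jog_arm(rows="-0.0175 0 0 0 0 0;-0.02 0 0 0 0 0;-0.0175 0 0 0 0 0;0 0 0 0 0 0;0 0 0 0 0 0;0 0 0 0 0 0")

```text
time: 6.62
tool_pos: [0.554, 0.0397, 0.2042]
tool_rot: [-3.141, 0.0, 1.441]
contact_force: [-0.1, -1.7, -1.1]
opening: 0.0138
grip_force: 15.0
```

>>> jog_arm(rows="0 0 0 0 0 0;0 0 0 0 0 0;0 0 0 0 0 0;0 0 0 0 0 0;0 0 0 0 0 0", finger_gap=0.08)

```text
time: 7.03
tool_pos: [0.5541, 0.0404, 0.2042]
tool_rot: [3.141, 0.0, 1.442]
contact_force: [0.9, -0.9, -0.1]
opening: 0.042
grip_force: 0.0
```

>>> jog_arm(rows="0 0 -0.0375 0 0 0;0 0 -0.075 0 0 0;0 0 -0.1 0 0 0;0 0 -0.1 0 0 0;0 0 -0.1 0 0 0;0 0 -0.075 0 0 0;0 0 0 0 0 0;0 0 0 0 0 0")

```text
time: 7.7
tool_pos: [0.5541, 0.0403, 0.4011]
tool_rot: [3.137, -0.0, 1.442]
contact_force: [-0.1, -0.4, -0.6]
opening: 0.0802
grip_force: 0.0
```

Run:
```python
from h import *
print(robot.observe()['qvel'].round(3))
grab('wrist','w4')
a=cv2.imread('pics/w4.png')
cv2.imwrite('pics/c4.png',cv2.resize(a[120:370,200:440],(576,600),interpolation=3))
```

```text
[-0.002  0.047  0.065 -0.    -0.015 -0.001]
```

View pics/c4.png

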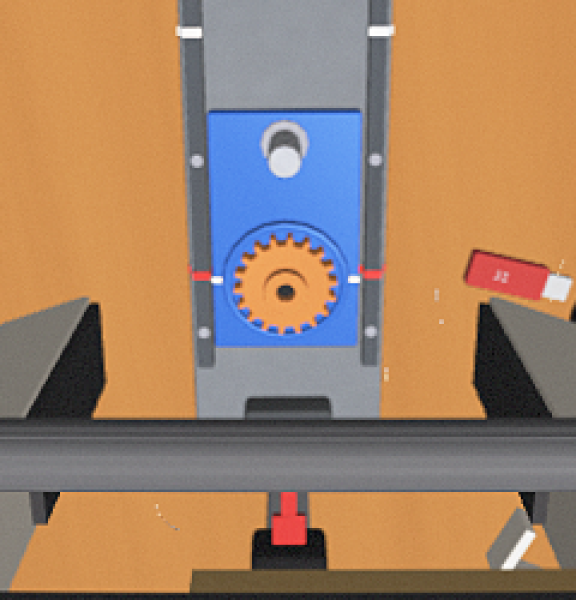

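Tray white lines at (217,280)/(354,280) lie slightly past the red ones at (200,275)/(371,274); the gear (286,291) is in its nest. The pointer is half hidden by the gripper bar.

Run:
```python
from h import *
c=load('w4'); X=np.array([.9918,-.1277,0]);Y=np.array([.1277,.9918,0])
for n,u,v,z in [('redL',200,275.5,.017),('redR',371,274,.017),('trL',217,280.3,.02),('trR',354,279.5,.02),('whL',189,33,.017),('whR',380,31.5,.017),('trayrearL',210,110,.02),('trayrearR',359,110,.02),('gearteeth',287,285,.029)]:
    p=onz(c,200+u/2.4-.4,120+v/2.4-.4,z); print(n,p.round(4),'sx',(p@X).round(4),'sy',(p@Y).round(4))
```

```bash
python3 st.py .554 .0404 .045 1.442
```

```text
redL [ 0.5057 -0.0233  0.017 ] sx 0.5045 sy 0.0415
redR [ 0.5871 -0.0331  0.017 ] sx 0.5865 sy 0.0421
trL [ 0.5138 -0.0256  0.02  ] sx 0.5129 sy 0.0403
trR [ 0.5786 -0.0336  0.02  ] sx 0.5781 sy 0.0406
whL [0.5191 0.0903 0.017 ] sx 0.5034 sy 0.1559
whR [0.6022 0.0803 0.017 ] sx 0.587 sy 0.1565
trayrearL [0.5233 0.0559 0.02  ] sx 0.5119 sy 0.1223
trayrearR [0.5893 0.0474 0.02  ] sx 0.5784 sy 0.1223
gearteeth [ 0.547  -0.0284  0.029 ] sx 0.5462 sy 0.0416
t 7.75 pos [0.5538 0.0403 0.3992] rot [3.1412 0.     1.4419] F [-0.7 -1.3  0.3] open 0.07989604549180929 grip 0.0
shift now [1.000e-04 1.000e-04 1.952e-01] rotvec [ 0.0004  0.     -0.0001] shift after turn [1.000e-04 2.000e-04 1.952e-01]
```

In the tool's units: 0.04 m is 0.1, 0.03 m is 0.075.

>>> jog_arm(rows="0 0 0.075 0 0 0;0 0 0.1 0 0 0;0 0 0.1 0 0 0;0 0 0.1 0 0 0;0 0 0.075 0 0 0;0 0 0.0363 0 0 0;0 0 0 0 0 0;0 0 0 0 0 0", finger_gap=0.04)

```text
time: 8.42
tool_pos: [0.5531, 0.0402, 0.2021]
tool_rot: [-3.136, 0.0, 1.442]
contact_force: [-0.4, 0.6, -0.1]
opening: 0.0403
grip_force: 0.0
```

>>> jog_arm(rows="0 0 0 0 0 0;0 0 0 0 0 0;0 0 0 0 0 0;0 0 0 0 0 0;0 0 0 0 0 0;0 0 0 0 0 0;0 0 0 0 0 0", finger_gap=0, force=15)

```text
time: 9.0
tool_pos: [0.5541, 0.0402, 0.2049]
tool_rot: [3.141, 0.0, 1.442]
contact_force: [-0.1, 0.1, 1.0]
opening: 0.0133
grip_force: 15.0
```

>>> jog_arm(rows="0.0028 0 0 0 0 0;0 0 0 0 0 0;0 0 0 0 0 0;0 0 0 0 0 0")

```text
time: 9.33
tool_pos: [0.5543, 0.0411, 0.2049]
tool_rot: [3.141, 0.0, 1.442]
contact_force: [-1.0, -2.7, 3.7]
opening: 0.0135
grip_force: 15.0
```

>>> jog_arm(rows="0 0 0 0 0 0;0 0 0 0 0 0;0 0 0 0 0 0;0 0 0 0 0 0;0 0 0 0 0 0", finger_gap=0.08)

```text
time: 9.75
tool_pos: [0.5542, 0.0414, 0.2045]
tool_rot: [-3.141, -0.0, 1.442]
contact_force: [0.6, -0.4, 0.2]
opening: 0.0422
grip_force: 0.0
```

In the tool's units: -0.04 m is -0.1, 0.035 m is 0.0875.

>>> jog_arm(rows="0 0 -0.0375 0 0 0;0 0 -0.075 0 0 0;0 0 -0.1 0 0 0;0.025 0 -0.1 0 0 0;0.05 0 -0.075 0 0 0;0.0875 0 0 0 0 0;0.05 0 0 0 0 0;0.0125 0 0 0 0 0")

```text
time: 10.42
tool_pos: [0.5657, 0.1334, 0.3604]
tool_rot: [3.14, -0.001, 1.444]
contact_force: [-0.6, 0.1, -0.5]
opening: 0.0799
grip_force: 0.0
```

>>> jog_arm(rows="0 0 0 0 0 0;0 0 0 0 0 0;0 0 0 0 0 0")

```text
time: 10.67
tool_pos: [0.5657, 0.1295, 0.3591]
tool_rot: [-3.141, 0.001, 1.441]
contact_force: [0.3, 0.2, -0.7]
opening: 0.0801
grip_force: 0.0
```

Run:
```python
from h import *
grab('wrist','w5'); grab('scene','s5'); grab('side','d5')
a=cv2.imread('pics/w5.png'); 
def red(im):
    im=im.astype(int); b,g,r=im[...,0],im[...,1],im[...,2]
    return ((r>150)&(g<90)&(b<90)).astype(np.uint8)
for f in ['w5','s5','d5','scene0','side0']:
    m=red(cv2.imread('pics/'+f+'.png')); n,l,s,ce=cv2.connectedComponentsWithStats(m)
    print(f,[(s[i].tolist(),ce[i].round(1).tolist()) for i in range(1,n) if s[i,4]>3])
s=cv2.imread('pics/scene0.png')[145:171,320:350]; d=cv2.imread('pics/side0.png')[135:161,282:312]
top=cv2.hconcat([cv2.resize(q,(300,260),interpolation=cv2.INTER_NEAREST) for q in (s,d)])
cv2.imwrite('pics/c5.png',cv2.vconcat([top,cv2.resize(a[150:350,230:430],(600,340),interpolation=3)[:,:600]]))
```

```text
w5 [([404, 325, 13, 3, 25], [410.8, 325.7])]
s5 [([390, 115, 3, 2, 4], [391.2, 115.2]), ([289, 171, 9, 9, 54], [293.2, 175.0]), ([318, 206, 2, 2, 4], [318.5, 206.5])]
d5 [([289, 104, 5, 10, 20], [290.6, 108.8]), ([242, 190, 15, 8, 68], [248.8, 193.7]), ([306, 200, 2, 2, 4], [306.5, 200.5])]
scene0 [([365, 136, 4, 1, 4], [366.5, 136.0]), ([358, 143, 7, 1, 7], [361.0, 143.0]), ([329, 156, 9, 5, 30], [333.5, 158.5]), ([289, 170, 9, 10, 58], [293.1, 174.9]), ([315, 205, 5, 3, 6], [317.2, 206.0])]
side0 [([289, 105, 5, 9, 23], [290.9, 109.4]), ([294, 146, 6, 7, 31], [296.4, 148.8]), ([241, 190, 16, 8, 69], [248.5, 193.5])]
```

View pics/c5.png

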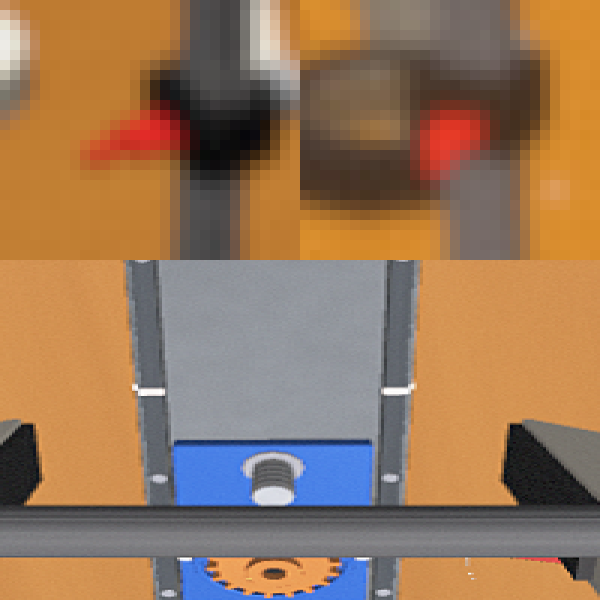

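Crop: in scene the pointer tip is at pixel (328,160), in side at about (294.5,151.5); the wrist bar hides the pointer. I'll take one wrist shot nearer the gauge and segment the red there.

In the tool's units: -0.035 m is -0.0875, -0.03 m is -0.075.

>>> jog_arm(rows="-0.025 0 -0.075 0 0 0;-0.0625 0 -0.0625 0 0 0;-0.0875 0 -0.0125 0 0 0;-0.0875 0 0 0 0 0;-0.075 0 0 0 0 0;-0.0375 0 0 0 0 0;0 0 0 0 0 0;0 0 0 0 0 0")

```text
time: 11.48
tool_pos: [0.5463, -0.0193, 0.4197]
tool_rot: [-3.142, -0.0, 1.439]
contact_force: [0.4, 0.6, 0.5]
opening: 0.0799
grip_force: 0.0
```

>>> jog_arm(rows="0 0 0 0 0 0;0 0 0 0 0 0")

```text
time: 11.65
tool_pos: [0.5466, -0.0174, 0.4196]
tool_rot: [-3.141, -0.0, 1.443]
contact_force: [-0.6, -0.1, 0.2]
opening: 0.0801
grip_force: 0.0
```

Run:
```python
from h import *
np.set_printoptions(precision=4,suppress=True)
c=grab('wrist','w6'); im=c['image'].astype(int); r,g,b=im[...,0],im[...,1],im[...,2]
m=((r>130)&(g<80)&(b<80)).astype(np.uint8); n,l,s,ce=cv2.connectedComponentsWithStats(m)
for i in range(1,n):
    if s[i,4]>3: print(s[i].tolist(),ce[i].round(1))
print('white');w=((r>190)&(g>190)&(b>190)).astype(np.uint8); n,l,s,ce=cv2.connectedComponentsWithStats(w)
for i in range(1,n):
    if 3<s[i,4]<400 and 150<ce[i,0]<480: print(s[i].tolist(),ce[i].round(1))
sc=load('scene0');sd=load('side0')
print(tri([(sc,328,160.3),(sd,294.5,151.5)]))
for X in (.534,.5395): 
  for z in (.112,.114,.116): print(X,z,proj(sc,[X,-.0781,z]),proj(sd,[X,-.0781,z]),proj(c,[X,-.0781,z]))
```

```text
[160, 149, 2, 4, 4] [160.2 150.5]
[162, 148, 4, 6, 8] [163.6 150.2]
[396, 174, 35, 20, 348] [413.4 183.4]
[352, 179, 2, 2, 4] [352.5 179.5]
[283, 180, 7, 1, 7] [286. 180.]
[315, 259, 14, 24, 200] [321.2 273.1]
white
[356, 73, 10, 5, 47] [360.2  75. ]
[276, 74, 10, 4, 39] [280.6  75.5]
[178, 112, 8, 7, 36] [181.  114.6]
[312, 113, 18, 13, 57] [320.1 117.3]
[315, 119, 13, 13, 131] [320.5 124.9]
[181, 128, 7, 4, 23] [183.9 129.5]
[357, 129, 3, 5, 11] [357.9 130.8]
[282, 130, 4, 4, 10] [283.7 131.3]
[173, 146, 4, 2, 6] [174.2 146.7]
[175, 153, 7, 3, 10] [178.  154.3]
[177, 157, 3, 4, 5] [177.8 158.8]
[165, 163, 5, 4, 17] [167.1 164.6]
[150, 170, 10, 10, 76] [154.8 174.6]
[290, 181, 5, 3, 13] [292.  182.2]
[347, 181, 5, 3, 14] [349.1 182.1]
[428, 184, 12, 11, 94] [433.7 189.1]
[285, 205, 3, 3, 7] [286.3 206. ]
[355, 205, 3, 3, 8] [356. 206.]
[308, 253, 3, 3, 8] [308.9 254.1]
[333, 253, 3, 3, 9] [334. 254.]
[298, 265, 3, 3, 4] [299.  266.2]
[298, 269, 1, 4, 4] [298.  270.5]
[260, 325, 1, 5, 5] [260. 327.]
[381, 337, 5, 1, 5] [383. 337.]
[ 0.5399 -0.0764  0.1166]
0.534 0.112 [329.9742 162.1159] [297.4931 153.5952] [313.8731 258.5141]
0.534 0.114 [329.9903 161.4701] [297.4593 152.8557] [313.8382 259.4901]
0.534 0.116 [330.0064 160.8229] [297.4254 152.1143] [313.8028 260.478 ]
0.5395 0.112 [328.6117 160.9733] [295.1726 153.4202] [319.7419 257.8338]
0.5395 0.114 [328.6262 160.3281] [295.1358 152.6809] [319.7425 258.8063]
0.5395 0.116 [328.6406 159.6813] [295.0989 151.9397] [319.7431 259.7907]
```

Run:
```python
from h import *
np.set_printoptions(precision=4,suppress=True)
c=load('w6'); sc=load('scene0');sd=load('side0');X=np.array([.9918,-.1277,0]);Y=np.array([.1277,.9918,0])
im=c['image'].astype(int)
for v in (257,258,259,260,261,263): print(v,im[v,314:328,0]-im[v,314:328,1])
cols=[im[176:186,u,0]-im[176:186,u,1] for u in (283,285,287,353,355,357)]; print(np.array(cols))
for u in (285,287,353,355):
    e=np.clip(im[174:188,u,0]-im[174:188,u,1]-20,0,None); v=(e@np.arange(174,188))/e.sum(); p=onz(c,u,v,.017); print('red',u,v,p,p@Y,p@X)
for u,v,z in [(280.6,75.5,.017),(360.2,75,.017),(292,182.2,.02),(349.1,182.1,.02)]:
    p=onz(c,u,v,z); print(u,v,p,p@Y,p@X)
for tv in (258,259):
  print(tri([(sc,328.3,160.3),(c,320.5,tv)]),tri([(sd,294.8,151.8),(c,320.5,tv)]),tri([(sc,328.3,160.3),(sd,294.8,151.8),(c,320.5,tv)]))
```

```bash
python3 st.py .4218 .297 .042 1.823; python3 st.py .4218 .297 .042 .252
```

```text
257 [ 2  2  2  2 -3 -5 -3 -5 -8 -4 -4 -1  0  0]
258 [ 3  1  1  0  0  8  5  7  7  7  3 -1 -2  1]
259 [  3   3   2  -7  40 123 150 145 146 148 127  53  -9  -3]
260 [  1   4   1 -11  68 170 172 170 168 171 171 101 -11   0]
261 [  2   1  -1 -13  61 160 162 158 163 163 163  95 -17  -2]
263 [  3   4   2 -15  76 164 167 158 158 161 163  91 -18  -3]
[[ -3  -6  -9   7 127 169 173 155 -30  -8]
 [ -4  -6 -14   4 123 169 162 153 -30 -10]
 [ -7  -6 -11   3 124 167 167 154 -29 -10]
 [ -3  -7  15  78 137 144 114  67 -12  -4]
 [ -5  -6 -21  57 149 152 153 120 -27  -5]
 [ -7  -8 -17  60 153 150 154 114 -25  -8]]
red 285 181.5787476280835 [ 0.5061 -0.0237  0.017 ] 0.04113243800700851 0.5050245149865744
red 287 181.5845864661654 [ 0.5084 -0.024   0.017 ] 0.04112699158642687 0.5073279772772372
red 353 180.89772727272728 [ 0.5839 -0.0328  0.017 ] 0.04201283360272906 0.5833032407033328
red 355 181.24482109227873 [ 0.5861 -0.0335  0.017 ] 0.04160582799139886 0.5856195071073903
280.6 75.5 [0.5195 0.0904 0.017 ] 0.1560186537338646 0.5036494622511554
360.2 75 [0.6028 0.0803 0.017 ] 0.15662749763479608 0.5875569679151177
292 182.2 [ 0.5144 -0.0248  0.02  ] 0.041134598414075824 0.5133193471199587
349.1 182.1 [ 0.5791 -0.0329  0.02  ] 0.04131591082770911 0.5785826738783972
[ 0.5403 -0.0776  0.1138] [ 0.5401 -0.0758  0.1175] [ 0.5399 -0.0771  0.1156]
[ 0.5403 -0.0781  0.1139] [ 0.5402 -0.0771  0.1169] [ 0.54   -0.0776  0.1154]
t 11.7 pos [ 0.5466 -0.0172  0.4196] rot [-3.1415e+00 -1.0000e-04  1.4431e+00] F [ 0.2 -0.4  0.2] open 0.07997521935452252 grip 0.0
shift now [ 0.2958 -0.1637  0.2187] rotvec [-0.000e+00 -2.000e-04 -3.799e-01] shift after turn [ 0.3354 -0.0424  0.2186]
t 11.7 pos [ 0.5466 -0.0172  0.4196] rot [-3.1415e+00 -1.0000e-04  1.4431e+00] F [ 0.2 -0.4  0.2] open 0.07997521935452252 grip 0.0
shift now [ 0.2958 -0.1637  0.2187] rotvec [-1.0000e-04 -1.0000e-04  1.1911e+00] shift after turn [-0.0425 -0.3354  0.2186]
```

In the tool's units: 0.033 m is 0.0825, -0.018 m is -0.045.

>>> jog_arm(rows="0.0825 -0.045 0 0 0 0;0.0825 -0.045 0 0 0 0;0.0825 -0.045 0 0 0 0;0.0825 -0.045 0 0 0 0;0.0825 -0.045 0 0 0 0;0.0825 -0.045 0 0 0 0;0.0825 -0.045 0 0 0 0;0.0825 -0.045 0 0 0 0", finger_gap=0.05)

```text
time: 12.37
tool_pos: [0.4362, 0.2645, 0.4198]
tool_rot: [3.141, -0.0, 1.443]
contact_force: [1.1, 0.1, -0.1]
opening: 0.05
grip_force: 0.0
```

>>> jog_arm(rows="0.0375 -0.025 0.025 0 0 0.0191;0 0 0.025 0 0 0.0191;0 0 0.025 0 0 0.0191;0 0 0.025 0 0 0.0191;0 0 0.025 0 0 0.0191;0 0 0.025 0 0 0.0191;0 0 0.025 0 0 0.0191;0 0 0.025 0 0 0.0191")

```text
time: 13.03
tool_pos: [0.4291, 0.2792, 0.3392]
tool_rot: [-3.142, 0.0, 0.478]
contact_force: [0.1, -0.1, -0.6]
opening: 0.0502
grip_force: 0.0
```

>>> jog_arm(rows="0 0 0 0 0 0.0191;0 0 0 0 0 0.0175;0 0 0 0 0 0;0 0 0 0 0 0")

```text
time: 13.37
tool_pos: [0.4293, 0.2789, 0.3397]
tool_rot: [3.142, -0.0, 0.256]
contact_force: [0.4, -0.0, -0.5]
opening: 0.0503
grip_force: 0.0
```

Run:
```python
from h import *
grab('wrist','w7'); cv2.imwrite('pics/c7.png',cv2.imread('pics/w7.png'))
s=load('scene0');d=load('side0'); t=np.array([.5465,-.0285,0])-.086*np.array([.1277,.9918,0])+[0,0,.185]
print('col',(proj(s,t)-[214.6,129.6])*5,(proj(d,t)-[254.6,109.6])*4)
```

```bash
python3 st.py .4218 .297 .042 .252
```

```text
col [638.20379511  12.15609014] [175.85370777  33.95564434]
t 13.4167 pos [0.4294 0.2788 0.3397] rot [ 3.1416e+00 -1.0000e-04  2.5630e-01] F [ 0.2  0.8 -0.4] open 0.0502538549831661 grip 0.0
shift now [-0.0028 -0.0195  0.1387] rotvec [ 0.     -0.0001  0.0043] shift after turn [-0.0028 -0.0195  0.1387]
```

View pics/c7.png

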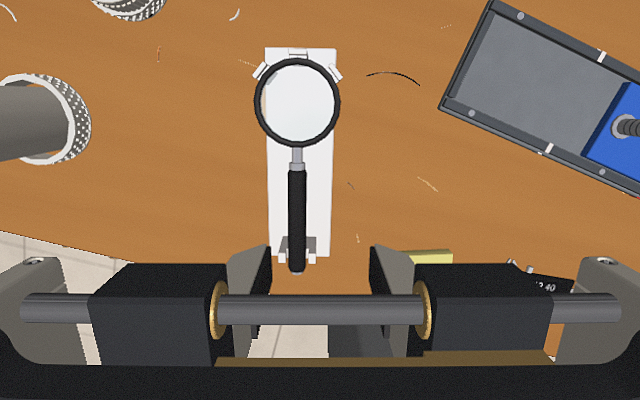

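Wrist view: lens rim centre (297.5,102), handle axis at column 297, handle end at (297,272), lying straight along the tool's x.

Run:
```python
from h import *
c=load('w7'); im=c['image']
L=onz(c,297.5,102,.042); E=onz(c,297,240,.049); H=onz(c,297,172,.049)
print(L,E,H,np.arctan2(*(L-E)[[1,0]]),np.arctan2(*(H-E)[[1,0]]))
# rim outer ellipse by dark segmentation
g=(im.max(2)<60).astype(np.uint8); g[:45]=0;g[200:]=0;g[:,:240]=0;g[:,350:]=0
n,l,s,ce=cv2.connectedComponentsWithStats(g)
for i in range(1,n):
    if s[i,4]>200: print(s[i],ce[i]); 
k=1+s[1:,4].argmax(); pts=np.argwhere(l==k)[:,::-1]; pts=pts[pts[:,1]<148].astype(np.int32)
e=cv2.fitEllipse(cv2.convexHull(pts)); print(e, onz(c,*e[0],.042))
for v in (180,200,220,240):
    u=np.where(im[v,270:325].max(1)<70)[0]+270; print(v,u.min(),u.max(),onz(c,u.mean(),v,.049).round(4))
```

```text
[0.50122503 0.31522571 0.042     ] [0.39088662 0.28843353 0.049     ] [0.44861535 0.30240153 0.049     ] 0.2382080470489487 0.23739665814246988
[254  59  86  88 981] [294.80733945 102.73190622]
[288 170  18  30 525] [296.51619048 184.91238095]
((295.88751220703125, 103.10029602050781), (83.56450653076172, 89.00425720214844), 146.50294494628906) [0.50010229 0.3162482  0.042     ]
180 288 305 [0.4421 0.3012 0.049 ]
200 288 305 [0.4256 0.2973 0.049 ]
220 288 305 [0.4085 0.2931 0.049 ]
240 288 305 [0.3908 0.2888 0.049 ]
```

Careful with the scale: shifts go in shares of 0.4 m and turns go in shares of 2 pi rad. That gives: 0.035 m is 0.0875, 0.03 m is 0.075, 0.016 rad is 0.0025.

```bash
python3 st.py .4226 .2968 .042 .240
```

```text
t 13.4167 pos [0.4294 0.2788 0.3397] rot [ 3.1416e+00 -1.0000e-04  2.5630e-01] F [ 0.2  0.8 -0.4] open 0.0502538549831661 grip 0.0
shift now [-0.0021 -0.0191  0.1387] rotvec [ 0.     -0.0001  0.0163] shift after turn [-0.0023 -0.0191  0.1387]
```

>>> jog_arm(rows="-0.0025 -0.0475 0 0 0 0.0025;0 0 0.05 0 0 0;0 0 0.0875 0 0 0;0 0 0.0875 0 0 0;0 0 0.075 0 0 0;0 0 0.03 0 0 0;0 0 0 0 0 0;0 0 0 0 0 0")

```text
time: 14.08
tool_pos: [0.424, 0.2966, 0.2075]
tool_rot: [3.141, 0.001, 0.238]
contact_force: [1.7, 0.1, 1.0]
opening: 0.0502
grip_force: 0.0
```

```bash
python3 st.py .4226 .2968 .042 .240
```

```text
t 14.0833 pos [0.424  0.2966 0.2075] rot [3.1413e+00 8.0000e-04 2.3780e-01] F [1.7 0.1 1. ] open 0.050174210181460656 grip 0.0
shift now [-0.0013 -0.0005  0.0065] rotvec [ 0.0003  0.0008 -0.0022] shift after turn [-0.0013 -0.0005  0.0065]
```

In the tool's units: 0.0065 m is 0.0163, -0.0013 m is -0.0033.

>>> jog_arm(rows="-0.0033 -0.0013 0.0163 0 0 0;0 0 0 0 0 0;0 0 0 0 0 0")

```text
time: 14.33
tool_pos: [0.4227, 0.2968, 0.202]
tool_rot: [-3.141, -0.001, 0.236]
contact_force: [0.1, -0.3, 0.0]
opening: 0.0503
grip_force: 0.0
```

>>> jog_arm(rows="0 0 0 0 0 0;0 0 0 0 0 0;0 0 0 0 0 0;0 0 0 0 0 0;0 0 0 0 0 0;0 0 0 0 0 0;0 0 0 0 0 0;0 0 0 0 0 0", finger_gap=0, force=35)

```text
time: 15.0
tool_pos: [0.4226, 0.2966, 0.2013]
tool_rot: [3.142, -0.0, 0.236]
contact_force: [-0.6, -0.4, 1.0]
opening: 0.0158
grip_force: 35.0
```

>>> jog_arm(rows="0 0 -0.0075 0 0 0;0 0 -0.02 0 0 0;0 0 -0.05 0 0 0;0 0 -0.075 0 0 0;0 0 -0.075 0 0 0;0 0 -0.075 0 0 0;0 0 -0.025 0 0 0;0 0 0 0 0 0")

```text
time: 15.67
tool_pos: [0.423, 0.2969, 0.3353]
tool_rot: [-3.14, -0.006, 0.236]
contact_force: [0.0, 0.1, -1.3]
opening: 0.0155
grip_force: 35.0
```

```bash
python3 st.py .4226 .2968 .16 .24
```

```text
t 15.6667 pos [0.423  0.2969 0.3353] rot [-3.1402 -0.0062  0.2359] F [ 0.   0.1 -1.3] open 0.015505915271218992 grip 34.98827576637268
shift now [-0.0005  0.      0.0163] rotvec [-0.0013 -0.0062 -0.0041] shift after turn [-0.0004 -0.      0.0163]
```

>>> jog_arm(rows="0 0 0 0 0 0;0 0 0 0 0 0;0 0 0 0 0 0", quiet=true)

```text
ok
```

Create rim.py:
```python
import sys
from h import *
from scipy.spatial.transform import Rotation as R
from scipy.optimize import least_squares
np.set_printoptions(precision=4,suppress=True)
f=sys.argv[1]; c=grab('wrist',f); o=robot.observe(); Rt=R.from_euler('xyz',o['tool_rot']).as_matrix(); p=np.array(o['tool_pos'])
im=c['image']; th=np.linspace(0,2*np.pi,180,endpoint=False)
def ring(q,r,dz): # q: lens centre xyz, tilt about tool y (a), x (b), tool frame
    t=R.from_rotvec([q[4],q[3],0]).as_matrix()
    P=(t@np.array([r*np.cos(th),r*np.sin(th),0*th+dz])).T+q[:3]; return np.array([proj(c,p+Rt@x) for x in P])
q0=np.array([.08,0,.159,0,0]); e=ring(q0,.034,0); print('expected bbox',e.min(0),e.max(0),'centre',proj(c,p+Rt@q0[:3]))
dark=(im.max(2)<60).astype(np.float32); D=cv2.GaussianBlur(dark,(0,0),1.2)
k=abs(th)>.35; k&=abs(th-2*np.pi)>.35; k=abs(np.angle(np.exp(1j*(th-np.pi))))>.4
def at(P): return cv2.remap(D,P[:,0].astype(np.float32),P[:,1].astype(np.float32),1)
def cost(q):
    # rim: outer top edge r=.034 at tool dz=-.005: dark inside, light outside
    a=at(ring(q,.0325,-.005)); b=at(ring(q,.0355,-.005)); 
    return np.r_[(1-a)[k],b[k],(q-q0)*[30,30,60,8,8]]
s=least_squares(cost,q0,diff_step=3e-3,x_scale=[.01,.01,.01,.05,.05]); s2=s.x
from scipy.optimize import minimize
m=minimize(lambda q:(cost(q)**2).sum(),s2,method='Nelder-Mead',options=dict(initial_simplex=np.vstack([s2]+[s2+np.eye(5)[i]*[.003,.003,.004,.04,.04][i] for i in range(5)]),maxiter=600))
print('cost',(cost(q0)**2).sum(),m.fun,'lens in tool',m.x,'world',p+Rt@m.x[:3],'seen frac',at(ring(m.x,.0325,-.005))[k].mean(),at(ring(m.x,.0355,-.005))[k].mean())
```

```bash
python3 rim.py w8
```

```text
expected bbox [231.0489   4.2432] [406.2425 186.7496] centre [318.6719 101.9143]Traceback (most recent call last):
  File "rim.py", line 19, in <module>
    s=least_squares(cost,q0,diff_step=3e-3,x_scale=[.01,.01,.01,.05,.05]); s2=s.x
    return func(*args, **kwargs)
    vector_fun = VectorFunction(
        fun_wrapped,
    ...<6 lines>...
        workers=workers
    )
    self._update_fun()
    ~~~~~~~~~~~~~~~~^^
    self.f = self.fun_wrapped(xp_copy(self.x))
             ~~~~~~~~~~~~~~~~^^^^^^^^^^^^^^^^^
    return np.atleast_1d(self.fun(x))
                         ~~~~~~~~^^^
    return self.f(x, *self.args, **self.kwargs)
           ~~~~~~^^^^^^^^^^^^^^^^^^^^^^^^^^^^^^
  File "rim.py", line 18, in cost
    return np.r_[(1-a)[k],b[k],(q-q0)*[30,30,60,8,8]]
           ~~~~~^^^^^^^^^^^^^^^^^^^^^^^^^^^^^^^^^^^^^
    res = self.concatenate(tuple(objs), axis=axis)
ValueError: all the input arrays must have same number of dimensions, but the array at index 0 has 2 dimension(s) and the array at index 2 has 1 dimension(s)
```

```bash
sed -i "s/,1)$/,1).ravel()/; s/^s=least_squares.*/s2=q0/" rim.py; sed -i '/^k=abs(th)>/s/.*/k=abs(np.angle(np.exp(1j*(th-np.pi))))>.4/' rim.py; python3 rim.py w8
```

```text
expected bbox [230.9356   4.0025] [406.2806 186.6862] centre [318.6357 101.7784]
cost 52.15727191526616 7.074111198720659 lens in tool [ 0.0796  0.0004  0.1614 -0.0108  0.0038] world [0.4995 0.3145 0.1691] seen frac 0.84481984 3.7518097e-05
```

In the tool's units: 0.12 rad is 0.0191.

>>> jog_arm(rows="0 0 0 0 0 0.0095;0 0 0 0 0 0.0191;0 0 0 0 0 0.0191;0 0 0 0 0 0.0191;0 0 0 0 0 0.0191;0 0 0 0 0 0.0153;0 0 0 0 0 0;0 0 0 0 0 0")

```text
time: 16.68
tool_pos: [0.4225, 0.2966, 0.3315]
tool_rot: [3.141, 0.001, -0.397]
contact_force: [-0.2, -0.5, -0.4]
opening: 0.0156
grip_force: 35.0
```

```bash
python3 st.py .4734 .0029 .1555 -.4
```

```text
t 16.6833 pos [0.4225 0.2966 0.3315] rot [ 3.1406e+00  8.0000e-04 -3.9720e-01] F [-0.2 -0.5 -0.4] open 0.01564876175460963 grip 34.98862087726593
shift now [0.1605 0.2511 0.0171] rotvec [0.001  0.0008 0.0028] shift after turn [0.1612 0.2507 0.017 ]
```

In the tool's units: 0.028 m is 0.07, 0.02 m is 0.05, 0.0028 rad is 0.0004.

>>> jog_arm(rows="0.015 0.0225 0 0 0 0.0004;0.0325 0.05 0.005 0 0 0;0.045 0.07 0.0075 0 0 0;0.045 0.07 0.0075 0 0 0;0.045 0.07 0.0075 0 0 0;0.045 0.07 0.0075 0 0 0;0.045 0.07 0.0075 0 0 0;0.045 0.07 0 0 0 0")

```text
time: 17.35
tool_pos: [0.4618, 0.0634, 0.3147]
tool_rot: [3.141, 0.001, -0.401]
contact_force: [0.7, 0.1, -1.7]
opening: 0.0155
grip_force: 35.0
```

>>> jog_arm(rows="0.04 0.0625 0 0 0 0;0.0275 0.04 0 0 0 0;0.015 0.0275 0 0 0 0;0 0 0 0 0 0;0 0 0 0 0 0;0 0 0 0 0 0")

```text
time: 17.85
tool_pos: [0.4718, 0.0049, 0.3151]
tool_rot: [3.142, 0.0, -0.402]
contact_force: [0.0, 0.1, -0.7]
opening: 0.0156
grip_force: 35.0
```

```bash
python3 st.py .4734 .0029 .1155 -.4; python3 rim.py w9
```

```text
t 17.85 pos [0.4718 0.0049 0.3151] rot [ 3.1416e+00  5.0000e-04 -4.0230e-01] F [ 0.   0.1 -0.7] open 0.015626221900443896 grip 34.98827040195465
shift now [0.0023 0.0013 0.0406] rotvec [ 0.      0.0005 -0.0023] shift after turn [0.0022 0.0013 0.0406]
expected bbox [231.4829   5.7084] [406.3731 187.7362] centre [318.9374 103.1042]
cost 36.201648530517545 17.530998064748964 lens in tool [ 0.0801  0.0003  0.1604 -0.0189  0.1732] world [ 0.5454 -0.0263  0.1547] seen frac 0.7731154 0.029818771
```

Good; descend in place.

In the tool's units: 0.01 m is 0.025, 0.009 m is 0.0225.

>>> jog_arm(rows="0.0055 0.0033 0.01 0 0 0;0 0 0.02 0 0 0;0 0 0.025 0 0 0;0 0 0.0225 0 0 0;0 0 0.015 0 0 0;0 0 0.0075 0 0 0;0 0 0 0 0 0;0 0 0 0 0 0")

```text
time: 18.57
tool_pos: [0.4738, 0.0028, 0.2751]
tool_rot: [3.142, 0.0, -0.403]
contact_force: [0.5, -0.0, 0.1]
opening: 0.0158
grip_force: 35.0
```

>>> jog_arm(rows="0 0 0 0 0 0;0 0 0 0 0 0;0 0 0 0 0 0;0 0 0 0 0 0;0 0 0 0 0 0;0 0 0 0 0 0")

```text
time: 19.07
tool_pos: [0.4737, 0.0027, 0.2753]
tool_rot: [3.142, -0.0, -0.403]
contact_force: [0.2, 0.5, -0.9]
opening: 0.0152
grip_force: 35.0
```

```bash
python3 rim.py w10
```

Run:
```python
from h import *
np.set_printoptions(precision=2,suppress=True)
for f in ['scene','side']:
    c=grab(f,f+'9')
    z=.1155; th=np.linspace(0,6.28,60)
    P=np.array([proj(c,[.5465+.034*np.cos(t),-.0285+.034*np.sin(t),z]) for t in th]); print(f,'rim bbox',P.min(0),P.max(0),'lens',proj(c,[.5465,-.0285,z]),'tip',proj(c,[.54,-.078,z]))
    im=c['image'].astype(int); dk=(im.max(2)<60).astype(np.uint8); x0,y0=(P.min(0)-12).astype(int); x1,y1=(P.max(0)+12).astype(int)
    for r in range(y0,y1): print(r,x0,''.join('#' if im[r,u].max()<65 else 'R' if im[r,u,0]>140 and im[r,u,1]<95 and im[r,u,2]<80 else 'o' if im[r,u,0]>im[r,u,2]+60 else 'b' if im[r,u,2]>im[r,u,0]+50 else '.' for u in range(x0,x1)))
```

```text
expected bbox [232.4494   5.5504] [407.2538 187.5156] centre [319.8607 102.9041]
cost 28.29460041239814 13.53120396054299 lens in tool [ 0.08   -0.0002  0.1608  0.0159  0.0086] world [ 0.5474 -0.0285  0.1145] seen frac 0.7780279 0.004467145
scene rim bbox [296.14 157.15] [324.53 175.06] lens [310.34 165.91] tip [328.48 159.75]
145 284 ########............................................
146 284 ########............................................
147 284 ########............................................
148 284 ########............................................
149 284 ########...................###......................
150 284 ########............................................
151 284 ########............................................
152 284 ########.........................................
[... 3984 characters left out ...]
.......
172 260 ooooooooooooooooooooooRooo....o.......................
173 260 ooooooooooooooooooooooooooooooooo.....................
174 260 ooooooooooooooooooooooooooooooooo.....................
175 260 oooooooooooooooooooooooooo............................
176 260 ooooooooooooooooooooooooo.............................
177 260 oooooooooooooooooooooooo..............................
178 260 oooooooooooooooooooooooo..............................
179 260 ooooooooooooooooooooooo...............................
180 260 oooooooooooooooooooooo................................
181 260 oooooooooooooooooooooo................................
182 260 ooooooooooooooooooooo.................................
```

Run:
```python
from h import *
np.set_printoptions(precision=4,suppress=True)
for f in ['w9','w10']:
    c=load(f); e=proj(c,[.54,-.078,.1155]); print(f,'exp tip',e,proj(c,[.54,-.078,.1205]),'gear',proj(c,[.5465,-.0285,.03]))
    im=c['image'].astype(int); r,g,b=im[...,0],im[...,1],im[...,2]
    x0,y0=(e-[22,14]).astype(int)
    for v in range(y0,y0+30): print(v,x0,''.join('R' if r[v,u]-max(g[v,u],b[v,u])>80 and g[v,u]<90 else '#' if im[v,u].max()<60 else 'o' if r[v,u]>b[v,u]+60 else '.' for u in range(x0,min(x0+60,640))))
```

```text
w9 exp tip [420.7852  69.9376] [423.7464  69.1117] gear [321.95   98.078]
55 398 ......#####...............................oRRoRRRRRRRRRRRRRR
56 398 ......#####..............................RRRRRRRRRRRRRRRRRRR
57 398 .......####..........................oRRRRRRRRRRRRRRRRRRRRRR
58 398 .......####.......................RRRRRRRRRRRRRRRRRRRRRRRRRR
59 398 .......#####..................oRRRRRRRRRRRRRRRRRRRRRRRRRRRRR
60 398 #......#####...............RRRRoRRRRRRRRRRRRRRRRRRRRRRRRRRRR
61 398 #.......####...........oRRRoRRRRRRRRRRRRRRRRRRRRRRRRRRRRRRRR
62 398 ##......####.........RoRRRRRRRRRRRRRRRRRRRRRRRRRRRRRRRRRRRRR
63 398 ###.....####.........RooRRRRRRRRRRRRRRRRRRRRRRRRRRRRRRRRRRRR
64 398 ###.....#####........RRRoRRRRRRRRRRRRRRRRRRRRRRRRRRRRRRRRRRR
65 398 ####....#####........RRoRRRRRRRRRRRRRRRRRRRRRRRRRRRRRRRRRRRR
66 398 ####.....####........oRoRRRRRRRRRRRRRRRRRRRRRRRRRRRRRRRRRRRR
67 398 #####....####.........RRRRRRRRRRRRRRRRRRRRRRRRRRRRRRRRRRRRRR
68 398 #####....####.........RRRRRRRRRRRRRRRRRRRRRRRRRRRRRRRRRRRRRR
69 398 ######...#####........RRRRRRRRRRRRRRRRRRRR..#RRRRRRRRRRRRRRR
70 398
[... 2430 characters left out ...]
...........ooRRRRRR#
75 423 ####...............................................o.RRo#..#
76 423 ####..........................................#..###......oo
77 423 ####......................................##..............oo
78 423 ####......................................................oo
79 423 ####......................................................oo
80 423 ####.......................................................o
81 423 #####......................................................o
82 423 #####......................................................o
83 423 #####......................................................o
84 423 #####......................................................o
```

Run:
```python
from h import *
np.set_printoptions(precision=4,suppress=True)
a=(load('w6'),320.7,258.6);b=(load('w9'),419.8,68);d=(load('w10'),443.8,67);s=(load('scene0'),328.3,160.3);e=(load('side0'),294.8,151.8)
for n,o in dict(w=[a,b,d],w6_10=[a,d],w9_10=[b,d],ws=[a,b,d,s],we=[a,b,d,e],all=[a,b,d,s,e]).items(): print(n,tri(o))
for z in (.112,.114,.116,.118): print(z,[proj(q[0],[.5400,-.0778,z])-q[1:] for q in (a,b,d,s,e)])
```

```text
w [ 0.5407 -0.0784  0.1133]
w6_10 [ 0.5407 -0.0779  0.1142]
w9_10 [ 0.5408 -0.0793  0.1103]
ws [ 0.5408 -0.0783  0.1133]
we [ 0.5407 -0.0773  0.1165]
all [ 0.5405 -0.0779  0.115 ]
0.112 [array([-0.465 , -1.1185]), array([-1.3671,  2.6518]), array([-1.4901,  2.966 ]), array([0.0899, 0.6147]), array([0.1365, 1.6706])]
0.114 [array([-0.4614, -0.1477]), array([-0.2527,  2.3415]), array([0.2836, 2.5563]), array([ 0.1041, -0.0305]), array([0.0994, 0.9312])]
0.116 [array([-0.4578,  0.8349]), array([0.8871, 2.0241]), array([2.1092, 2.1348]), array([ 0.1183, -0.6772]), array([0.0623, 0.1899])]
0.118 [array([-0.4541,  1.8295]), array([2.0533, 1.6995]), array([3.9891, 1.701 ]), array([ 0.1326, -1.3255]), array([ 0.025 , -0.5532])]
```

In the tool's units: 0.001 m is 0.0025.

>>> jog_arm(rows="0 0 0.0025 0 0 0;0 0 0 0 0 0;0 0 0 0 0 0;0 0 0 0 0 0;0 0 0 0 0 0;0 0 0 0 0 0;0 0 0 0 0 0;0 0 0 0 0 0")

```text
time: 19.88
tool_pos: [0.4736, 0.0028, 0.2742]
tool_rot: [3.142, -0.0, -0.403]
contact_force: [-0.1, 0.5, -1.1]
opening: 0.0157
grip_force: 35.0
```

```bash
python3 rim.py w11; python3 -c "
from cell import robot, viewer, hand_in
print(robot.observe()['qvel'].round(4)); print(hand_in())"
```

```text
expected bbox [232.4004   5.5251] [407.2465 187.5339] centre [319.8321 102.9046]
cost 27.832878508729422 12.536793802463656 lens in tool [ 0.08   -0.0002  0.1608  0.003   0.0212] world [ 0.5473 -0.0285  0.1134] seen frac 0.7873742 0.004819394
[-0.0004  0.0003  0.0008  0.0003  0.0008 -0.001 ]
the job is handed in; nothing more can be done
None
```

I handed the job in at about 20 s: the tray's white line is within about 0.5 mm of the red view mark with the gear in its nest, and the arm holds the loupe level over the gear, centred to about 1 mm, with the rim at about 114 mm; the pointer reads about 114 mm, give or take 2 mm.

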